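Raise the clean hood's sash to the green mark

TASK

Push the window of the slant-fronted clean hood up from beneath its blue lip with your fingers, until the red pointer on the window stands beside the middle of the green mark on the hood's frame, then leave it there and take your hand away. Do not pinch or grip the lip, do not shift the green mark, and leave everything else on the bench where it is.

Things in the scene. Friction and masses are not known exactly. Their poses are not given: they have to be found in the camera images.
- hood: Fixed white and clear hood, 340 deep (x) x 460 wide (y) x 320 high, front to its -x; origin at the centre of its underside. From its front sill (40 high, 200 before the origin) its front leans back at 45 degrees up to the roof (x 80 to 140). Rails 50 wide flank the window, flush with its face. Place and yaw vary.
- sash (a joint): How far the clear window (220 along the slope x 356 wide) has been slid up along the 45 degree slope, in m: 0 fully down, 0.17 its upper stop. A hidden counterweight balances its weight, so it moves with about 2 to 4 N along the slope and stays where it is left.
- lip_middle (a point): Middle of the lip's underside, where to push; moves with the window. The lip is a ledge 240 wide, 11 thick, all blue, standing 40 square out of the window, 60 above its lower edge; this point is 20 out from the window's face. Fingers on both sides of it at once count as pinching. Axes: x up the slope (ahead and up at 45 degrees), y to the left, z square out of the slope.
- pointer (a point): Foot of the outer end of the red pointer, a bar 5 thick x 52 long across the window's left edge with an end fin standing 16 out, in line with the lip's underside; moves with the window. Axes: x up the slope (ahead and up at 45 degrees), y to the left, z square out of the slope.
- green_mark (a point): Foot of the inner end of the green mark, midway along it: the mark is a stiff clip 16 along the slope x 28 wide, standing 16 out, on the hood's left rail, 200 left of the hood's middle; its height varies. Pointer's x in this frame: 0 at the mark's middle, below 0 too low. Axes: x up the slope (ahead and up at 45 degrees), y to the left, z square out of the slope.
- tube_rack: Green tube rack with capped tubes, 92 x 132 x 65 high, loose on the bench in front of the hood's left half; origin at the centre of its underside.
- tip_box: Pale blue box of pipette tips, 85 x 120 x 62 high, loose on the bench in front of the hood's right half; origin at the centre of its underside.
- inner_rack: Orange tube rack with capped tubes, 72 x 132 x 60 high, loose on the floor inside the hood; origin at the centre of its underside.
- clear_bottle: Clear bottle with blue cap, 70 across x 150 high, loose on the bench to the right of the hood; origin at the centre of its underside.
- amber_bottle: Amber bottle with white cap, 60 across x 130 high, loose on the bench to the left of the hood; origin at the centre of its underside.
- jar: White jar, 50 across x 60 high, loose on the bench to the right; origin at the centre of its underside.

How it is judged:
On the way, in this order (a step that is already met when the one before it is completed fails the run):
1. the fingers press on the lip from beneath while the window is still at least 20 mm below the mark (contact force between the fingers and sash_c1 above 0.5 N and x of pointer in the frame of green_mark below -0.02 m), for 0.1 s.
2. the window is pushed up until its red pointer is beside the green mark (within 8 mm of its middle) (x of pointer in the frame of green_mark between -0.008 and 0.008 m), for 0.2 s.
At the end, for the whole second after the job is handed in: The red pointer stands within 8 mm (along the slope) of the middle of the green mark, the window is at rest, and every loose thing is within 20 mm of where it stood (all of step 2 and velocity of joint sash between -0.003 and 0.003 m/s and distance of each of tube_rack, tip_box, inner_rack, clear_bottle, amber_bottle, jar from where it was at the start of the episode below 0.02 m); the robot touches nothing.
It fails at once if the lip is pinched: fingers press on its upper side and its underside at once (contact force between the fingers and sash_c1 above 0.5 N and contact force between the fingers and sash_c2 above 0.5 N).
It fails at once if the green mark is shifted by more than 4 mm (distance of green_mark from where it was at the start of the episode above 0.004 m).
It fails at once if a bystander is lifted or shifted by more than 20 mm (distance of any of tube_rack, tip_box, inner_rack, clear_bottle, amber_bottle, jar from where it was at the start of the episode above 0.02 m).
It also fails if it takes over 38 s, if anything falls off the work surface, if the arm or the gripper's body presses on something with over 40 N, if the wrist force passes 120 N, or if a joint passes its speed limit or range.

ROBOT

A 6-joint arm with a two-finger parallel gripper is mounted at the origin on the work surface. World frame = base frame: x ahead of the robot, y to its left, z up, the work surface at z = 0. Lengths are in m, angles in rad, forces in N, time in s.
With the tool pointing down it reaches from about 0.35 to 0.775 m from the base axis. Payload 5.5 kg.
Tool frame: the origin (TCP) lies at the very end of the fingers, on their centre line; the grasp point (between the pads) lies 19 mm behind it; z points along the fingers, y is the direction in which the jaws open and shut (so a half turn about z gives the same grasp; the last joint's range is limited). The gripper opens to 85 mm and grips with 20 to 120 N. Pads are 22 mm wide; open, the fingers measure 114 mm over their backs; the gripper's body (76 mm by 85 mm) begins 54 mm behind the grasp point. The pads swing forward as they close: fully open they stand 13 mm farther back than shut.
Start: joints at [-1.305, 0.313, 0.046, 1.304, 0, 1.431], TCP at [0.227, -0.528, 0.231] pointing down, gripper open.
Joint ranges: [-2.76, 2.76], [-0.86, 1.69], [-1.03, 1.26], [-2.2, 2.34], [-1.47, 1.5], [-3.14, 3.14]. Speed limits (rad/s): [2.57, 2.57, 3.14, 3.14, 3.14, 3.14].

INTERFACE

Orientations are given as a unit quaternion [w, x, y, z].
In Python, from workcell import env gives the robot as it stands. The module is installed in compiled form; this text tells all that it offers.
- The arm moves only by the shell command python3 -m pendant 'ROWS' [FORCE]. ROWS is JSON, a list of rows, each an object with "fingers": the finger opening in mm, from 0 to 85.4; "delta_pos": the shift along the tool's x, y, z in mm, a list of three; "angular": the turn, a rotation vector about the tool's x, y, z in rad, a list of three. In form: [{"fingers": fingers, "delta_pos": [x, y, z], "angular": [ax, ay, az]}, ...]. A call has 1 to 12 rows; each row shifts and turns the commanded pose from where the row before left it, along the tool's axes as they then stand; what a row does not reach is not made up. A row lasts 1/10 s, in which the tool goes at most 50 mm and 8.59 degrees, less where a joint would pass 70% of its speed; a pose out of reach is approached as far as the arm can. A call is refused whole if a number of a shift passes 50 or a number of a turn 0.15, either way. A call with a gripper value outside its range is refused whole. The fingers move at their own pace and stop on an object; FORCE is the grip in N (left out, the last holds). Time passes only in rows, so rows that do not move let the fingers close. It gives the time, the measured TCP pose, the force and the opening at its end, in the units of the state.
- env.get_state(): the state, without advancing time (a new reading comes with each control period).
- env.read_camera(name): name is "scene" or "top" or "wrist"; returns the picture (420x560x3 uint8, blue, green, red); there is no depth.
- env.camera_params(name): a dict with "fx", "fy", "cx", "cy" (pixels), "k1" (the pictures are not rectified: a ray, as slopes to the right and down, at radius r is drawn at 1 + k1 r^2 times it, then the intrinsics apply), "view" (4x4, takes a point from world to camera coordinates). Camera axes: x right, y up, looking along -z (the intrinsics and any distortion apply to the point x, -y, -z); pixel columns grow to the right and rows downward; lengths in m; the calibration is good to about 2 mm. A picture is of the moment at which its call begins: read the wrist's pose just before it. camera_params takes no time and is no camera call; for the wrist camera it gives the pose at the moment of the call.
- env.hand_in(): hands the job in, once; it reports no verdict.
The state is a dict: "clock": time; "joint_pos": joint angles; "qvel": joint speeds; "tau": joint torques, N m; "tcp_pos": TCP position; "orientation": TCP orientation; "wrist_force": force on the tool from outside, world axes, zero at the start; "ft_torque": the same for the moment, N m; "finger_gap": finger opening in m.
Only numpy, scipy, OpenCV 4.12 (cv2) and the standard library are available. Lean on these libraries where they do the work, as an engineer would, in place of code of your own. Each camera call takes 0.05 s, during which the arm holds its last target. There are 200 camera calls.

## Working session

There is one attempt and no reset: what is moved stays moved. The work goes in short steps, Python scripts to look and compute and a shell command to move; the robot and the scene stay as the last step left them, time stands still between calls to the robot, and variables do not carry over. Pictures are saved under pics/ and viewed, about 8 in all and at most 12, crops included, and the job is handed in when it is done.

```bash
mkdir -p pics
python3 - <<'E'
from workcell import env
import cv2,numpy as np
s=env.get_state();print(s)
for n in("scene","top"):
    im=env.read_camera(n);cv2.imwrite(f"pics/{n}0.png",im)
    p=env.camera_params(n);print(n,p)
E
```

```text
{'clock': 0.0, 'joint_pos': array([-1.30461875e+00,  3.13988906e-01,  4.49758733e-02,  1.30362290e+00,
       -6.04934569e-06,  1.43120272e+00]), 'qvel': array([ 0.00085798,  0.00071705,  0.00077527, -0.00056232,  0.00172716,
       -0.00048848]), 'tau': array([ 9.64690917e-04, -4.80630398e+01,  2.98531258e+01,  1.94424408e-02,
       -8.41482711e-05,  1.28632482e-05]), 'tcp_pos': array([ 0.22682226, -0.52780276,  0.23041416]), 'orientation': array([-9.17770453e-04,  9.79488805e-01,  2.01496488e-01, -6.11959445e-05]), 'wrist_force': array([0.50322913, 0.04265294, 0.60165082]), 'ft_torque': array([-0.02754922, -0.06535258, -0.02459646]), 'finger_gap': 0.08527192259862605}
scene {'fx': 453.8779997134288, 'fy': 453.8779997134288, 'cx': 289.65945386892685, 'cy': 211.40600188154204, 'k1': 0.02167466797461079, 'view': array([[-0.23854362,  0.97111889,  0.00500528,  0.17549356],
       [-0.77559   , -0.19361098,  0.60081191,  0.37216383],
       [ 0.58442887,  0.1394378 ,  0.79937475, -1.63943541],
       [ 0.        ,  0.        ,  0.        ,  1.        ]])}
top {'fx': 530.3031101418802, 'fy': 530.3031101418802, 'cx': 279.23925268521856, 'cy': 216.40402937928496, 'k1': -0.2128444433093446, 'view': array([[ 0.01677057, -0.99985078, -0.00414321, -0.02839647],
       [ 0.97804211,  0.01554358,  0.2078269 , -0.5900875 ],
       [-0.20773149, -0.00753761,  0.97815684, -1.76793928],
       [ 0.        ,  0.        ,  0.        ,  1.        ]])}
```

View pics/scene0.png

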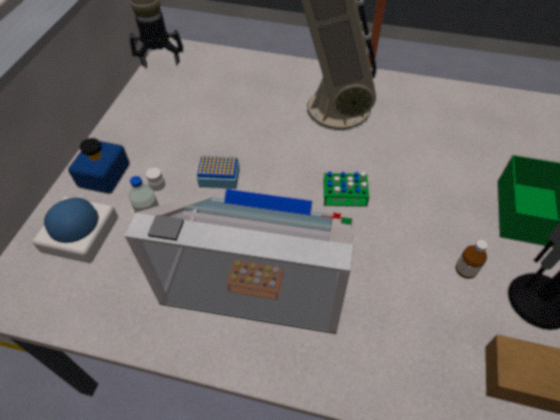

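View pics/top0.png

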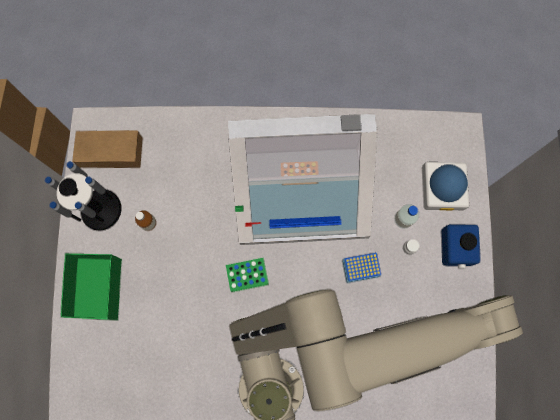

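```bash
cat > h.py <<'E'
from workcell import env
import cv2,numpy as np
def ray(p,u,v):
    d=np.array([(u-p["cx"])/p["fx"],(v-p["cy"])/p["fy"]]);q=d.copy()
    for _ in range(20): q=d/(1+p["k1"]*(q@q))
    R=p["view"][:3,:3];return -R.T@p["view"][:3,3],R.T@np.array([q[0],-q[1],-1])
def proj(p,X):
    c=p["view"][:3,:3]@X+p["view"][:3,3];q=np.array([c[0],-c[1]])/-c[2]
    q=q*(1+p["k1"]*(q@q));return q*p["fx"]+[p["cx"],p["cy"]]
def tri(*rs):
    A=0;b=0
    for o,d in rs:
        d=d/np.linalg.norm(d);M=np.eye(3)-np.outer(d,d);A=A+M;b=b+M@o
    X=np.linalg.solve(A,b)
    return X,[float(np.linalg.norm(np.cross(X-o,d/np.linalg.norm(d)))) for o,d in rs]
def masks(im):
    h=cv2.cvtColor(im,cv2.COLOR_BGR2HSV);I=lambda a,b:cv2.inRange(h,a,b)
    return dict(red=I((0,150,90),(6,255,255))|I((174,150,90),(180,255,255)),green=I((50,150,60),(75,255,255)),blue=I((108,190,60),(125,255,255)))
E
python3 - <<'E'
from h import *
roi=dict(scene=(190,180,170,60),top=(225,195,130,50))
for n in roi:
    im=cv2.imread(f"pics/{n}0.png");x,y,w,hh=roi[n]
    for k,m in masks(im).items():
        for c in cv2.findContours(m[y:y+hh,x:x+w],cv2.RETR_EXTERNAL,cv2.CHAIN_APPROX_NONE)[0]:
            if len(c)<5: continue
            c=c+[x,y];print(n,k,cv2.contourArea(c),cv2.boundingRect(c),cv2.boxPoints(cv2.minAreaRect(c)).round(1).tolist())
a=cv2.imread("pics/scene0.png")[180:240,190:360];b=cv2.imread("pics/top0.png")[195:250,225:355]
a=cv2.resize(a,(790,279),interpolation=cv2.INTER_CUBIC);b=cv2.resize(b[:,:],(732,310),interpolation=cv2.INTER_CUBIC)
b=cv2.copyMakeBorder(b,0,0,0,58,0);cv2.imwrite("pics/crop1.png",np.vstack([a,b]))
E
```

```text
scene red 18.0 (333, 213, 7, 5) [[333.0, 213.0], [339.0, 213.0], [339.0, 217.0], [333.0, 217.0]]
scene green 24.5 (342, 218, 9, 5) [[342.0, 218.0], [350.0, 218.0], [350.0, 222.0], [342.0, 222.0]]
scene green 481.5 (324, 180, 36, 26) [[323.29998779296875, 203.89999389648438], [324.20001220703125, 179.39999389648438], [359.79998779296875, 180.60000610351562], [359.0, 205.10000610351562]]
scene blue 995.5 (225, 189, 86, 26) [[224.6999969482422, 202.0], [226.6999969482422, 188.60000610351562], [310.79998779296875, 201.3000030517578], [308.79998779296875, 214.60000610351562]]
top red 10.5 (246, 222, 14, 4) [[245.8000030517578, 223.0], [259.0, 222.0], [259.20001220703125, 224.3000030517578], [246.0, 225.3000030517578]]
top green 24.5 (235, 206, 8, 5) [[235.0, 206.0], [242.0, 206.0], [242.0, 210.0], [235.0, 210.0]]
top blue 493.0 (270, 216, 71, 12) [[269.6000061035156, 219.5], [339.70001220703125, 215.89999389648438], [340.20001220703125, 224.10000610351562], [270.0, 227.6999969482422]]
```

View pics/crop1.png

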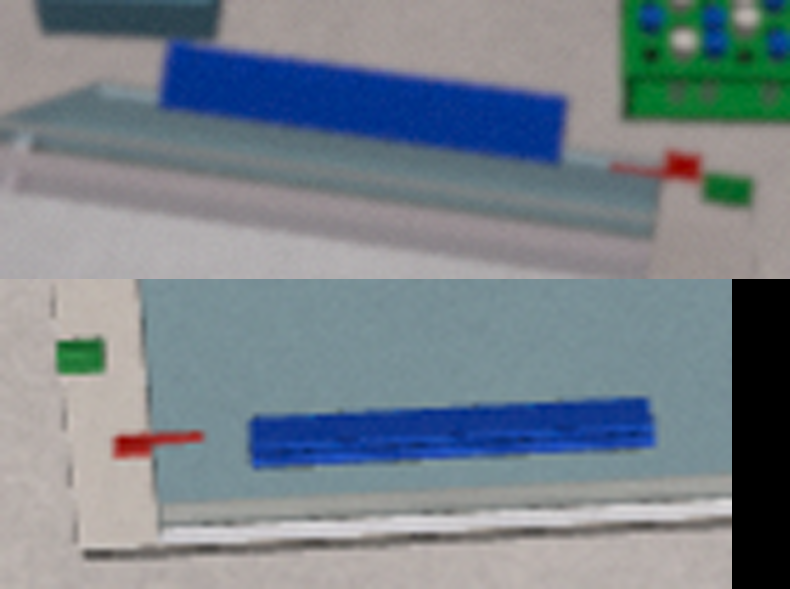

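The crop shows the blue lip, the red fin and the green mark. The fin is at scene (336.8,215.7) and top (248.4,224.5), and the mark is at scene (346.7,220.9) and top (239.2,208.7). Next I triangulate these.

Run:
```python
from h import *
P={n:env.camera_params(n) for n in("scene","top")}
T=lambda s,t:tri(ray(P["scene"],*s),ray(P["top"],*t))
R={}
for k,s,t in [("footL",(310.1,214.6),(269.4,219.7)),("footR",(224.9,202.8),(340.1,216.1)),("red",(336.8,215.7),(248.4,224.5)),("green",(346.7,220.9),(239.2,208.7)),
 ]:
    R[k],e=T(s,t);print(k,R[k].round(4),np.round(e,4))
v=R["footL"]-R["footR"];print("len",np.linalg.norm(v));yaw=np.arctan2(-v[0],v[1]);print("yaw",yaw)
c,s=np.cos(yaw),np.sin(yaw);q=2**-.5
U=np.array([q*c,q*s,q]);Y=np.array([-s,c,0]);N=np.cross(U,Y);print("N",N)
m=(R["footL"]+R["footR"])/2
lip=m-0.011*U+0.02*N
print("lipmid",lip,"pointer est",m-0.011*U+Y*0.2)
for k in("red","green"):
    d=R[k]-lip;print(k,(d@U).round(4),(d@Y).round(4),(d@N).round(4))
# hood: window lower edge at lip-60; s: sill
for k,n in((1,"hood x line"),): 
    f=m-0.011*U; print("face height-offset: x_h - z:", )
# bystanders tops
for n,uv,z in (("rack",(247,275),.07),("rack c",(227,265),.07),("rack c2",(265,260),.07),("rack c3",(268,283),.07),("tip",(363,267),.062),("tip c",(343,257),.06),("tip c2",(379,253),.06)):
    o,d=ray(P["top"],*uv);X=o+d*(z-o[2])/d[2];print(n,X.round(3))
```

```text
footL [0.5692 0.0145 0.1058] [0.0007 0.0007]
footR [ 0.5853 -0.2226  0.1039] [0.0021 0.0021]
red [0.5524 0.0848 0.1018] [0.0005 0.0005]
green [0.5963 0.114  0.1468] [0.0008 0.0008]
len 0.2375710011990848
yaw 0.0676462182963928
N [-0.70548953 -0.04779663  0.70710678]
lipmid [ 0.55536056 -0.10553584  0.11123868] pointer est [0.55595143 0.09496267 0.09709655]
red 0.0004 0.1901 -0.0137
green 0.0645 0.2163 -0.0142
face height-offset: x_h - z:
rack [0.385 0.086 0.07 ]
rack c [0.418 0.155 0.07 ]
rack c2 [0.437 0.027 0.07 ]
rack c3 [0.36  0.015 0.07 ]
tip [ 0.419 -0.307  0.062]
tip c [ 0.453 -0.239  0.06 ]
tip c2 [ 0.468 -0.363  0.06 ]
```

```bash
python3 -m pendant '[{"fingers":0,"delta_pos":[37,-29.4,5.5],"angular":[0,0,0]},{"fingers":0,"delta_pos":[37,-29.4,5.5],"angular":[0,0,0]},{"fingers":0,"delta_pos":[37,-29.4,5.5],"angular":[0,0,0]},{"fingers":0,"delta_pos":[37,-29.4,5.5],"angular":[0,0,0]},{"fingers":0,"delta_pos":[37,-29.4,5.5],"angular":[0,0,0]},{"fingers":0,"delta_pos":[37,-29.4,5.5],"angular":[0,0,0]},{"fingers":0,"delta_pos":[37,-29.4,5.5],"angular":[0,0,0]},{"fingers":0,"delta_pos":[37,-29.4,5.5],"angular":[0,0,0]},{"fingers":0,"delta_pos":[37,-29.4,5.5],"angular":[0,0,0]},{"fingers":0,"delta_pos":[37,-29.4,5.5],"angular":[0,0,0]}]'
python3 -m pendant '[{"fingers":0,"delta_pos":[0,0,0],"angular":[0,0,0.113]},{"fingers":0,"delta_pos":[0,0,0],"angular":[0,0,0.113]},{"fingers":0,"delta_pos":[0,0,0],"angular":[0,0,0.112]},{"fingers":0,"delta_pos":[0,0,0],"angular":[0,0.131,0]},{"fingers":0,"delta_pos":[0,0,0],"angular":[0,0.131,0]},{"fingers":0,"delta_pos":[0,0,0],"angular":[0,0.131,0]},{"fingers":0,"delta_pos":[0,0,0],"angular":[0,0.131,0]},{"fingers":0,"delta_pos":[0,0,0],"angular":[0,0.131,0]},{"fingers":0,"delta_pos":[0,0,0],"angular":[0,0.13,0]},{"fingers":0,"delta_pos":[0,0,0],"angular":[0,0,0]}]'
cat > w.py <<'E'
from h import *
from scipy.spatial.transform import Rotation as Ro
import sys
s=env.get_state();R=Ro.from_quat(s["orientation"],scalar_first=True).as_matrix()
yaw=.0676;c,sn=np.cos(yaw),np.sin(yaw);q=2**-.5
U=np.array([q*c,q*sn,q]);Y=np.array([-sn,c,0]);N=np.cross(U,Y)
lip=np.array([.5554,-.1055,.1112]);d=s["tcp_pos"]-lip
print(s["clock"],s["tcp_pos"].round(4),s["wrist_force"].round(2),s["finger_gap"],"UYN",(d@U).round(4),(d@Y).round(4),(d@N).round(4))
print("R err",(R-np.array([U,-Y,-N]).T).round(3).tolist())
if len(sys.argv)>1:
    p=env.camera_params("wrist");im=env.read_camera("wrist");cv2.imwrite(f"pics/{sys.argv[1]}.png",im)
    print("lip in wrist",proj(p,lip).round(1))
E
python3 w.py w1
```

```text
clock: 1.1
tcp_pos: [0.4513, -0.1102, 0.1759]
orientation: [0.0, 0.979, 0.201, -0.0]
wrist_force: [0.2, -0.7, -0.2]
finger_gap: -0.0
clock: 2.1
tcp_pos: [0.4523, -0.1155, 0.1798]
orientation: [-0.009, 0.922, 0.031, 0.386]
wrist_force: [1.0, -1.0, 0.6]
finger_gap: 0.0001
2.1 [ 0.4523 -0.1155  0.1798] [ 1.04 -1.04  0.6 ] 0.00013678082999125203 UYN -0.0247 -0.003 0.1217
R err [[-0.005, -0.003, 0.006], [0.002, -0.0, -0.007], [0.005, 0.007, 0.005]]
lip in wrist [266.3 177.2]
```

View pics/w1.png

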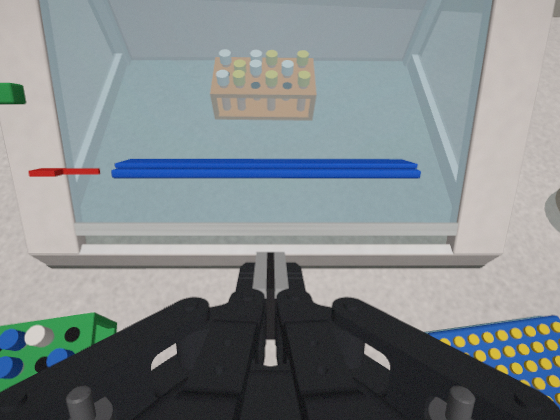

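```bash
python3 -m pendant '[{"fingers":0,"delta_pos":[-1,0,30],"angular":[0,0,0]},{"fingers":0,"delta_pos":[-1,0,30],"angular":[0,0,0]},{"fingers":0,"delta_pos":[-1,0,30],"angular":[0,0,0]},{"fingers":0,"delta_pos":[0,0,20],"angular":[0,0,0]},{"fingers":0,"delta_pos":[0,0,18],"angular":[0,0,0]},{"fingers":0,"delta_pos":[0,0,0],"angular":[0,0,0]},{"fingers":0,"delta_pos":[0,0,0],"angular":[0,0,0]}]'
python3 w.py w2
```

```text
clock: 2.85
tcp_pos: [0.5442, -0.1105, 0.0915]
orientation: [-0.018, 0.927, 0.033, 0.373]
wrist_force: [-0.1, -0.8, -0.8]
finger_gap: -0.0
2.85 [ 0.5442 -0.1105  0.0915] [-0.14 -0.78 -0.78] -3.252520495927869e-06 UYN -0.0221 -0.0042 -0.0058
R err [[0.014, 0.008, -0.015], [0.0, 0.001, 0.011], [-0.014, -0.009, -0.014]]
lip in wrist [261.5 232.7]
```

View pics/w2.png

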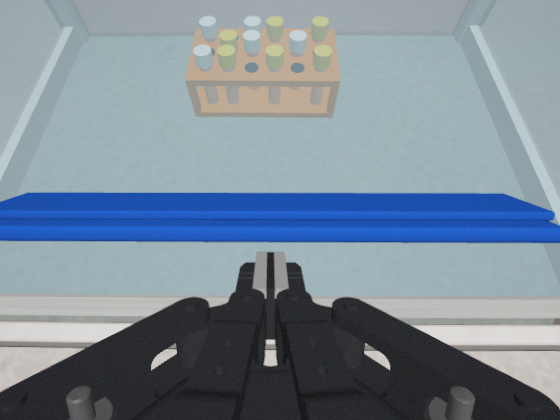

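```bash
python3 -m pendant '[{"fingers":0,"delta_pos":[4,0,0],"angular":[0,0,0]},{"fingers":0,"delta_pos":[4,0,0],"angular":[0,0,0]},{"fingers":0,"delta_pos":[4,0,0],"angular":[0,0,0]},{"fingers":0,"delta_pos":[4,0,0],"angular":[0,0,0]},{"fingers":0,"delta_pos":[4,0,0],"angular":[0,0,0]},{"fingers":0,"delta_pos":[4,0,0],"angular":[0,0,0]},{"fingers":0,"delta_pos":[4,0,0],"angular":[0,0,0]},{"fingers":0,"delta_pos":[4,0,0],"angular":[0,0,0]}]'
python3 w.py w3
cat > m.py <<'E'
from h import *
import sys
roi=dict(scene=(320,206,40,40),top=(225,190,45,45))
for n,(x,y,w,hh) in roi.items():
    im=np.mean([env.read_camera(n) for _ in range(2)],0).astype(np.uint8);cv2.imwrite(f"pics/{n}_{sys.argv[1]}.png",im)
    for k,m in masks(im).items():
        M=cv2.moments(m[y:y+hh,x:x+w],True)
        if k!="blue" and M["m00"]: print(n,k,M["m00"],M["m10"]/M["m00"]+x,M["m01"]/M["m00"]+y)
E
python3 m.py 3
```

```text
clock: 3.7
tcp_pos: [0.5684, -0.1103, 0.1157]
orientation: [-0.017, 0.926, 0.033, 0.375]
wrist_force: [-1.9, -0.5, -0.8]
finger_gap: -0.0004
3.7 [ 0.5684 -0.1103  0.1157] [-1.86 -0.49 -0.78] -0.00040187531306271903 UYN 0.0121 -0.0057 -0.0058
R err [[0.011, 0.007, -0.012], [0.001, 0.0, 0.008], [-0.011, -0.007, -0.011]]
lip in wrist [259.  299.5]
scene red 33.0 336.3939393939394 216.87878787878788
scene green 33.0 346.42424242424244 220.3030303030303
top red 32.0 249.59375 217.96875
top green 36.0 238.88888888888889 208.0
```

```bash
python3 -m pendant '[{"fingers":0,"delta_pos":[4,0,0],"angular":[0,0,0]},{"fingers":0,"delta_pos":[4,0,0],"angular":[0,0,0]},{"fingers":0,"delta_pos":[4,0,0],"angular":[0,0,0]},{"fingers":0,"delta_pos":[4,0,0],"angular":[0,0,0]},{"fingers":0,"delta_pos":[4,0,0],"angular":[0,0,0]},{"fingers":0,"delta_pos":[4,0,0],"angular":[0,0,0]},{"fingers":0,"delta_pos":[4,0,0],"angular":[0,0,0]},{"fingers":0,"delta_pos":[2,0,0],"angular":[0,0,0]},{"fingers":0,"delta_pos":[0,0,0],"angular":[0,0,0]},{"fingers":0,"delta_pos":[0,0,0],"angular":[0,0,0]}]'
python3 w.py w4
python3 -m pendant '[{"fingers":0,"delta_pos":[-8,0,0],"angular":[0,0,0]},{"fingers":0,"delta_pos":[-2,0,-10],"angular":[0,0,0]},{"fingers":0,"delta_pos":[0,0,-30],"angular":[0,0,0]},{"fingers":0,"delta_pos":[0,0,-40],"angular":[0,0,0]},{"fingers":0,"delta_pos":[0,0,-40],"angular":[0,0,0]},{"fingers":0,"delta_pos":[0,0,-40],"angular":[0,0,0]},{"fingers":0,"delta_pos":[0,0,0],"angular":[0,0,0]},{"fingers":0,"delta_pos":[0,0,0],"angular":[0,0,0]}]'
python3 w.py w5
python3 m.py 5
```

```text
clock: 4.95
tcp_pos: [0.5905, -0.1092, 0.1372]
orientation: [-0.017, 0.926, 0.033, 0.376]
wrist_force: [0.4, 0.2, -0.3]
finger_gap: 0.0
4.95 [ 0.5905 -0.1092  0.1372] [ 0.43  0.25 -0.29] 3.694920032090447e-05 UYN 0.0429 -0.0061 -0.0062
R err [[0.01, 0.007, -0.011], [0.002, 0.0, 0.008], [-0.01, -0.005, -0.01]]
lip in wrist [258.7 353. ]
clock: 5.8
tcp_pos: [0.4714, -0.1193, 0.2457]
orientation: [-0.015, 0.926, 0.033, 0.376]
wrist_force: [0.0, -0.8, 0.0]
finger_gap: -0.0004
5.8 [ 0.4714 -0.1193  0.2457] [ 0.05 -0.77  0.02] -0.000351203280936874 UYN 0.0352 -0.0081 0.155
R err [[0.009, 0.005, -0.01], [0.001, 0.0, 0.005], [-0.009, -0.004, -0.009]]
lip in wrist [263.3 228.8]
scene red 35.0 335.9142857142857 218.28571428571428
scene green 36.0 346.1388888888889 220.25
top red 33.0 250.24242424242425 210.42424242424244
top green 36.0 238.88888888888889 208.0
```

View pics/w5.png

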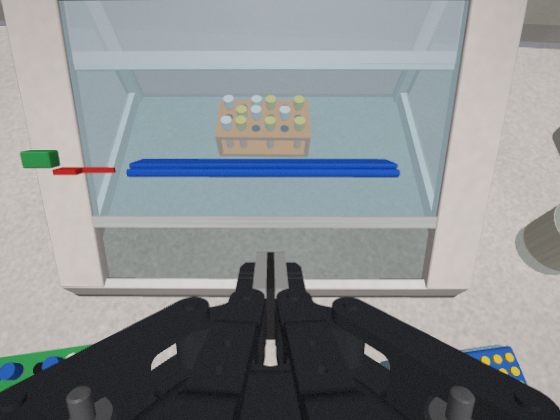

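Run:
```python
import sys;sys.argv=["w.py"]
exec(open("w.py").read())
p=env.camera_params("wrist");im=cv2.imread("pics/w5.png")
o=ray(p,280,210)[0];print("cam UYN",[round(float((o-lip)@a),4) for a in(U,Y,N)])
x,y,w,h=15,135,110,50;cr=im[y:y+h,x:x+w]
cv2.imwrite("pics/crop5.png",cv2.resize(cr,None,fx=7,fy=7,interpolation=cv2.INTER_CUBIC))
def on(u,v,n):
    o,d=ray(p,u,v);t=(n-(o-lip)@N)/(d@N);X=o+d*t-lip;return round(float(X@U)*1e3,1),round(float(X@Y)*1e3,1)
for k,m in masks(im).items():
    if k=="blue":continue
    for c in cv2.findContours(m[y:y+h,x:x+w],cv2.RETR_EXTERNAL,cv2.CHAIN_APPROX_NONE)[0]:
        if len(c)<8:continue
        b=cv2.boundingRect(c+[x,y]);print(k,b)
mm=masks(im)
for col,k in((30,"green"),(40,"green"),(50,"green"),(60,"red"),(68,"red"),(75,"red"),(95,"red"),(110,"red")):
    r=np.where(mm[k][130:190,col])[0]+130
    if len(r): print(col,k,r.min(),r.max(),"N16:",on(col,r.min()-.5,-.004),on(col,r.max()+.5,-.004),"N0:",on(col,r.min()-.5,-.02),on(col,r.max()+.5,-.02),im[r,col].tolist())
```

```text
6.05 [ 0.4715 -0.1178  0.2428] [-0.7  -1.52  0.45] 0.0001492746079752232 UYN 0.0333 -0.0066 0.1529
R err [[0.012, 0.007, -0.013], [0.0, 0.001, 0.01], [-0.012, -0.008, -0.012]]
cam UYN [0.1073, -0.0078, 0.2934]
red (53, 168, 62, 6)
green (21, 150, 38, 17)
30 green 151 166 N16: (72.8, 218.2) (57.9, 221.5) N0: (71.0, 230.3) (55.3, 233.8) [[70, 131, 47], [84, 154, 55], [79, 146, 56], [79, 144, 55], [78, 143, 55], [74, 141, 50], [75, 142, 52], [74, 140, 52], [74, 141, 50], [77, 143, 55], [76, 142, 54], [76, 141, 53], [74, 142, 52], [74, 139, 48], [74, 139, 53], [74, 139, 50]]
40 green 151 166 N16: (72.8, 208.7) (57.9, 211.9) N0: (71.0, 220.3) (55.3, 223.7) [[67, 129, 46], [85, 156, 59], [82, 146, 55], [77, 143, 51], [77, 142, 53], [75, 142, 52], [73, 141, 48], [77, 142, 53], [73, 139, 46], [74, 141, 50], [75, 141, 52], [73, 139, 51], [75, 140, 51], [74, 139, 51], [75, 139, 52], [75, 138, 54]]
50 green 150 166 N16: (73.7, 199.1) (57.9, 202.3) N0: (71.9, 210.2) (55.3, 213.6) [[67, 123, 41], [65, 119, 45], [53, 100, 35], [43, 87, 26], [45, 88, 33], [52, 91, 36], [40, 84, 24], [42, 82, 27], [
[... 226 characters left out ...]
 [29, 32, 167], [36, 40, 184], [37, 41, 185], [37, 45, 185], [38, 42, 185]]
68 red 168 173 N16: (57.0, 185.3) (51.3, 186.3) N0: (54.3, 195.6) (48.3, 196.8) [[24, 31, 162], [30, 35, 167], [36, 43, 185], [41, 45, 186], [36, 41, 185], [36, 40, 184]]
75 red 168 173 N16: (57.0, 178.6) (51.3, 179.6) N0: (54.3, 188.6) (48.3, 189.7) [[34, 33, 164], [31, 39, 162], [28, 33, 152], [29, 32, 160], [29, 35, 162], [35, 39, 168]]
95 red 168 171 N16: (57.0, 159.6) (53.2, 160.2) N0: (54.3, 168.6) (50.3, 169.2) [[39, 41, 186], [37, 40, 184], [38, 43, 186], [30, 36, 184]]
110 red 168 171 N16: (57.0, 145.4) (53.2, 145.9) N0: (54.3, 153.6) (50.3, 154.2) [[33, 36, 185], [33, 41, 185], [37, 40, 186], [36, 40, 186]]
```

View pics/crop5.png

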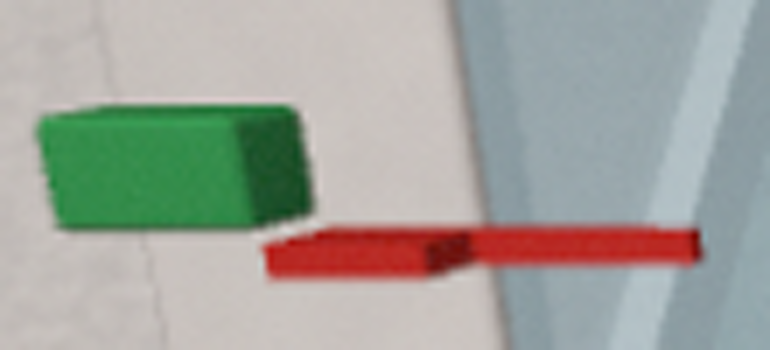

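Zoomed, the green mark's outer face spans U 57.9 to 73 (middle about 65.7). The red fin's middle is at about 53.7, so about 12 mm remain. I return the same way and push 12 more.

```bash
python3 -m pendant '[{"fingers":0,"delta_pos":[0,0,40],"angular":[0,0,0]},{"fingers":0,"delta_pos":[0,0,40],"angular":[0,0,0]},{"fingers":0,"delta_pos":[0,0,40],"angular":[0,0,0]},{"fingers":0,"delta_pos":[0,0,30],"angular":[0,0,0]},{"fingers":0,"delta_pos":[0,0,10],"angular":[0,0,0]},{"fingers":0,"delta_pos":[0,0,0],"angular":[0,0,0]},{"fingers":0,"delta_pos":[4,0,0],"angular":[0,0,0]},{"fingers":0,"delta_pos":[4,0,0],"angular":[0,0,0]},{"fingers":0,"delta_pos":[2,0,0],"angular":[0,0,0]}]'
python3 w.py
python3 -m pendant '[{"fingers":0,"delta_pos":[3,0,0],"angular":[0,0,0]},{"fingers":0,"delta_pos":[3,0,0],"angular":[0,0,0]},{"fingers":0,"delta_pos":[3,0,0],"angular":[0,0,0]},{"fingers":0,"delta_pos":[2,0,0],"angular":[0,0,0]},{"fingers":0,"delta_pos":[1,0,0],"angular":[0,0,0]},{"fingers":0,"delta_pos":[0,0,0],"angular":[0,0,0]},{"fingers":0,"delta_pos":[0,0,0],"angular":[0,0,0]},{"fingers":0,"delta_pos":[0,0,0],"angular":[0,0,0]}]'
python3 w.py
python3 -m pendant '[{"fingers":0,"delta_pos":[-8,0,0],"angular":[0,0,0]},{"fingers":0,"delta_pos":[-2,0,-10],"angular":[0,0,0]},{"fingers":0,"delta_pos":[0,0,-30],"angular":[0,0,0]},{"fingers":0,"delta_pos":[0,0,-40],"angular":[0,0,0]},{"fingers":0,"delta_pos":[0,0,-40],"angular":[0,0,0]},{"fingers":0,"delta_pos":[0,0,-40],"angular":[0,0,0]},{"fingers":0,"delta_pos":[0,0,0],"angular":[0,0,0]},{"fingers":0,"delta_pos":[0,0,0],"angular":[0,0,0]}]'
python3 w.py w6
python3 m.py 6
python3 - <<'E'
import sys;sys.argv=["w.py"]
exec(open("w.py").read())
p=env.camera_params("wrist");im=cv2.imread("pics/w6.png");mm=masks(im)
def on(u,v,n):
    o,d=ray(p,u,v);t=(n-(o-lip)@N)/(d@N);X=o+d*t-lip;return round(float(X@U)*1e3,1)
for k in("green","red"):
    for col in range(22,110,6):
        r=np.where(mm[k][100:220,col])[0]+100
        if len(r): print(k,col,r.min(),r.max(),on(col,r.min()-.5,-.004),on(col,r.max()+.5,-.004))
E
```

```text
clock: 6.95
tcp_pos: [0.5903, -0.1097, 0.1384]
orientation: [-0.016, 0.926, 0.033, 0.376]
wrist_force: [-2.3, -0.6, -0.9]
finger_gap: -0.0002
6.95 [ 0.5903 -0.1097  0.1384] [-2.35 -0.65 -0.88] -0.0002060571370393288 UYN 0.0437 -0.0065 -0.0051
R err [[0.009, 0.006, -0.01], [0.001, 0.0, 0.007], [-0.009, -0.005, -0.009]]
clock: 7.75
tcp_pos: [0.5987, -0.1084, 0.1451]
orientation: [-0.017, 0.926, 0.033, 0.376]
wrist_force: [-0.1, -0.4, 0.0]
finger_gap: -0.0002
7.75 [ 0.5987 -0.1084  0.1451] [-0.11 -0.35  0.05] -0.0001943289470809231 UYN 0.0544 -0.0058 -0.0064
R err [[0.01, 0.007, -0.011], [0.001, 0.001, 0.009], [-0.01, -0.006, -0.01]]
clock: 8.55
tcp_pos: [0.4801, -0.1186, 0.2542]
orientation: [-0.015, 0.926, 0.033, 0.376]
wrist_force: [0.8, -0.9, 0.4]
finger_gap: -0.0004
8.55 [ 0.4801 -0.1186  0.2542] [ 0.78 -0.88  0.45] -0.0003803125874088576 UYN 0.0473 -0.008 0.1549
R err [[0.009, 0.005, -0.01], [0.002, 0.0, 0.006], [-0.009, -0.004, -0.009]]
lip in wrist [263.4 240.5]
scene red 36.0 336.0833333333333 218.94444444444446
scene green 35.0 346.25714285714287 220.22857142857143
top red 30.0 249.8 207.5
top green 36.0 238.88888888888889 208.0
8.8 [ 0.48   -0.1172  0.2511] [0.11 0.59 0.24] 0.00016368409149353016 UYN 0.0452 -0.0066 0.1527
R err [[0.012, 0.007, -0.013], [0.0, 0.001, 0.01], [-0.012, -0.008, -0.012]]
green 28 164 179 72.8 57.5
green 34 163 179 73.7 57.5
green 40 163 179 73.7 57.5
green 46 163 179 73.7 57.6
green 52 163 179 73.7 57.6
green 58 163 177 73.7 59.5
red 58 169 175 68.1 61.4
red 64 168 174 69.0 62.4
red 70 168 174 69.0 62.4
red 76 168 174 69.0 62.4
red 82 168 172 69.0 64.3
red 88 168 172 69.0 64.3
red 94 168 172 69.0 64.3
red 100 168 172 69.0 64.3
red 106 168 172 69.0 64.3
```

View pics/w6.png

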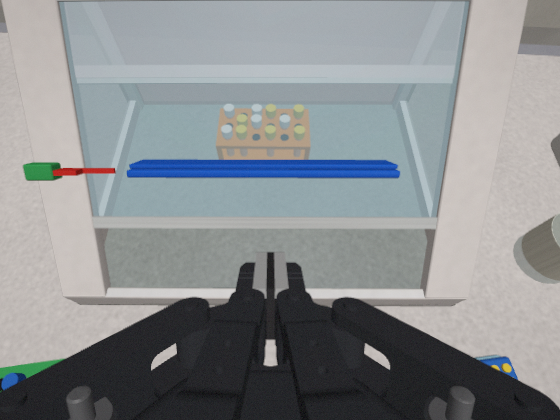

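Run:
```python
from h import *
a=cv2.imread("pics/top0.png");b=cv2.imread("pics/top_6.png")
for n,(x,y,w,h) in dict(rack=(220,255,55,40),tip=(338,248,48,38),amber=(130,205,28,28),clear=(394,200,28,28),jar=(402,238,20,20)).items():
    print(n,cv2.absdiff(a,b)[y:y+h,x:x+w].mean().round(1), cv2.phaseCorrelate(*[np.float32(cv2.cvtColor(i[y:y+h,x:x+w],6)) for i in(a,b)]))
print(env.hand_in())
```

```text
rack 1.7 ((-0.031113686592888712, 0.0008770911198574538), 0.9813094743092855)
tip 1.6 ((-0.004542987808562771, 0.0011858227581242886), 0.9649629857391119)
amber 1.7 ((-0.015943791381470618, -0.0015671626634681246), 1.0025871274868647)
clear 1.7 ((0.003207308700190481, 0.04798592403777846), 1.0032147902912563)
jar 1.5 ((-0.12505008984119215, -0.011284997767301519), 0.9792271560430527)
the job is handed in; nothing more can be done
None
```

The window is up at the green mark and the job is handed in at about 8.8 s. I pushed the lip from beneath with the fingers shut, in two goes of about 53 mm and 12 mm. I backed off after each to look, and the hand is now clear.

- **Pointer:** the last close picture puts it about 1 mm below the middle of the mark, with a tolerance of 8 mm. In the top view the pointer and mark are within half a pixel of each other. I did not measure the window's speed after letting go.
- **Pushing force:** the wrist readings I took stayed below about 3 N.
- **Green mark:** it sat at the same place in every top view.
- **Other things on the bench:** a comparison of top views before and after shows no movement of the tube rack, tip box, jar or either bottle. The inner rack was not compared this way, but the close views show it standing as before.

No check failed. The only disagreement was a wobble of 1 to 3 mm in the measured hand position.

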